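# Set the drill-driver for the seat clamp bolt

### The arm

A 7-joint arm with a two-finger parallel gripper is mounted at the origin on the work surface. World frame = base frame: x ahead of the robot, y to its left, z up, the work surface at z = 0. Lengths are in m, angles in rad, forces in N, time in s.
With the tool pointing down it reaches from about 0.425 to 0.975 m from the base axis. Payload 16.7 kg.
Tool frame: the origin (TCP) lies on the centre line of the jaws, within the pads' length; the fingertips stand 19 mm ahead of it and the grasp point (between the pads) is the TCP (env.nose_length is the distance from the TCP to the fingertips, in m); z points along the fingers, y is the direction in which the jaws open and shut (so a half turn about z gives the same grasp; the last joint's range is limited). The gripper opens to 85 mm and grips with 20 to 120 N. Pads are 22 mm wide; open, the fingers measure 114 mm over their backs; the gripper's body (76 mm by 85 mm) begins 54 mm behind the grasp point. The pads swing forward as they close: fully open they stand 13 mm farther back than shut.
Start: joints at [-1.438, 0.426, 0.074, 1.606, -0.034, 1.111, -0.067], TCP at [0.188, 0.648, 0.25] pointing down, gripper open.
Joint ranges: [-2.85, 2.85], [-0.5, 2.14], [-1.23, 1.37], [0.21, 2.46], [-1.02, 4.16], [0.16, 2.05], [-2.73, 2.73]. Speed limits (rad/s): [1.89, 1.89, 2.39, 2.39, 3.01, 3.01, 3.01].

### API

Orientations are given as a unit quaternion [x, y, z, w].
In Python, from plant import telemetry, cams, env gives the robot as it stands.
- The arm moves only by the tool apply_moves, never from a script. Its argument "plan" is a list that holds one entry, the list of rows, each a list of 7 numbers: the shift along the tool's x, y, z in cm, then the turn, a rotation vector about the tool's x, y, z in degrees, then the opening, from 0 (shut) to 1 (fully open). A call has 1 to 10 rows; each row shifts and turns the commanded pose from where the row before left it, along the tool's axes as they then stand; what a row does not reach is not made up. A row lasts 1/10 s, in which the tool goes at most 50 mm and 8.59 degrees, less where a joint would pass 70% of its speed; a pose out of reach is approached as far as the arm can. A call is refused whole if a number of a shift passes 5 or a number of a turn 8.59, either way. A call with a gripper value outside its range is refused whole. The fingers move at their own pace and stop on an object; "grip_force" is the grip in N (left out, the last holds). Time passes only in rows, so rows that do not move let the fingers close. It gives the time, the measured TCP pose, the force and the opening at its end, in the units of the state.
- telemetry.get_obs(): the state, without advancing time (a new reading comes with each control period).
- cams.get_image(name): name is "scene" or "side" or "wrist"; returns a dict with "frame" (384x512x3 uint8, red, green, blue), "range_z" (384x512 float32, m along the optical axis (not along the pixel's ray), 0 where there is no reading), "mtx" (3x3 intrinsics, pixels), "world_from_camera" (4x4, takes a point from camera to world coordinates). Camera axes: x right, y up, looking along -z (the intrinsics and any distortion apply to the point x, -y, -z); pixel columns grow to the right and rows downward; lengths in m; the calibration is good to about 2 mm. A picture is of the moment at which its call begins.
- env.finish_job(): hands the job in, once; it reports no verdict.
The state is a dict: "t": time; "joint_positions": joint angles; "qd": joint speeds; "effort": joint torques, N m; "eef_pos": TCP position; "tcp_rot": TCP orientation; "contact_force": force on the tool from outside, world axes, zero at the start; "wrist_torque": the same for the moment, N m; "grip_width": opening from 0.0 (shut) to 1.0 (fully open).
Only numpy, scipy, OpenCV 4.12 (cv2) and the standard library are available. Lean on these libraries where they do the work, as an engineer would, in place of code of your own. Each camera call takes 0.05 s, during which the arm holds its last target.

### The job

Set the cordless drill-driver in its charger for the little seat clamp bolt: with a fingertip push the orange gear slide on its top forward, towards the chuck, right to its stop, and roll the knurled clutch collar by fingertip friction until its yellow mark clicks in line with the white pointer, one click on from where it is now and never on towards the next. Only touch and push: do not take the collar or the slide between the fingers. Leave everything else on the table where it is, and finish with the hand clear.

Things in the scene. Friction and masses are not known exactly. Their poses are not given: they have to be found in the camera images.
- driver: cordless drill-driver upright in its grey charger, fixed to the table. Origin: centre of the charger's underside, on the table; z up, x where the chuck points. Charger 150 (x) by 105 mm. Barrel level, axis 205 mm up: motor housing x -72 to 2 mm (top 236 mm up), gearbox x 1 to 76 (flat top 231 up, 30 wide), collar x 78 to 100 (radius 29), chuck (radius 22) and bit to x 182
- collar (a joint): knurled clutch collar, grey ring with black ribs, 58 mm across, 22 wide. Rests at a click every 0.3927 rad and snaps to the nearest when let go. 0: yellow mark on top, in line with the white pointer behind it. Starts one click short, about -0.393, the mark on the driver's +y side. Grows as the collar's top moves to the driver's -y (11.4 mm at the rim per click); needs about 1.5 N at the rim
- collar_top (a point): the highest point of the collar, mid-way along its 22 mm width, 234 mm above the table; it does not turn with the collar. Its axes are those of the driver
- collar_axis (a point): centre of the collar, on its axis, 29 mm below collar_top; it does not turn
- gear (a joint): travel of the orange gear slide, in m: 0 at the rear (fast gear, where it starts), 0.010 fully forward, against its stop nearest the chuck (slow gear). It needs a push of about 2.5 N and stays where it is left
- gear_top (a point): centre of the top of the orange gear slide, a block 20 mm along the driver's x, 18 across, 7 high, on the gearbox's flat top, in the driver's y = 0 plane; its top is 238 mm above the table, 4 mm above the collar's top. It moves with the slide: at the driver's x = 42 mm at the rear, 52 fully forward, which leaves 16 mm clear between slide and collar
- headlamp: green plastic bicycle headlamp, 95 by 58 by 64 mm high, loose; origin under its centre
- spoke_key: round steel spoke key, 34 mm across, 8 mm thick, loose, lying flat; origin under its centre
- tire_levers: three white plastic tire levers clipped in a stack, 120 by 16 by 18 mm high, loose; origin under its centre
- seat_clamp: chrome seat clamp ring, 39 mm across with two lugs on one side, 14 mm high, loose; origin under the ring's centre
- bolt_dish: glass dish with bolts, 94 mm across, 32 mm high, loose; origin under its centre
- hex_key: dark steel L-shaped hex key, 88 by 29 mm, 6 mm thick, loose; origin under its long arm
- lube: white bottle of chain lube with a red cap, 40 mm across, 125 mm high, loose; origin under its centre

How it is judged:
At the end, for the whole second after the job is handed in: the collar rests at the click that brings its yellow mark in line with the white pointer (joint within 0.09 rad of 0) and is still; the gear slide is forward at its stop (joint above 8 mm of 10) (value of joint collar between -0.09 and 0.09 rad and value of joint gear above 0.008 m and velocity of joint collar between -0.1 and 0.1 rad/s); the robot touches nothing.
It fails at once if the collar is turned past the wanted click, on towards the one after (joint above 0.30 rad) (value of joint collar above 0.3 rad).
It fails at once if the collar is taken between the fingers: the grasp point comes within 37 mm of the collar's centre, which it can do only with the fingers astride it (distance between the grasp point and collar_axis below 0.037 m).
It fails at once if the gear slide is taken between the fingers: the grasp point over the slide, with the fingertips more than 4 mm below its top (horizontal distance between the grasp point and gear_top below 0.006 m and z of the grasp point in the frame of gear_top below 0.015 m).
It fails at once if another thing on the table is shifted or lifted by more than 15 mm (distance of any of headlamp, spoke_key, tire_levers, seat_clamp, bolt_dish, hex_key, lube from where it was at the start of the episode above 0.015 m).
It also fails if it takes over 42 s, if anything falls off the work surface, if the arm or the gripper's body presses on something with over 40 N, if the wrist force passes 120 N, or if a joint passes its speed limit or range.

## Working session

There is one attempt and no reset: what is moved stays moved. The work goes in short steps, Python scripts to look and compute and a tool call to move; the robot and the scene stay as the last step left them, time stands still between calls to the robot, and variables do not carry over. Pictures are saved under pics/ and viewed, and the job is handed in when it is done.

Besides the shell and the picture viewer there is one more tool, called after ">>>" as name([rows], argument=value, ...), one row to a line, values as JSON. apply_moves: Moves the arm, as the interface text tells. Its arguments: {"type":"object","properties":{"plan":{"type":"array","items":{"type":"array","items":{"type":"array","items":{"type":"number"}}}},"grip_force":{"type":"number"}},"required":["plan"]}

```bash
ls; mkdir -p pics
python3 - <<'E'
from plant import telemetry, cams, env
import cv2,numpy as np
print({k:np.round(v,3) for k,v in telemetry.get_obs().items()}, env.nose_length)
for n in ["scene","side","wrist"]:
    d=cams.get_image(n); cv2.imwrite(f"pics/{n}0.png",d["frame"][:,:,::-1]); np.savez(f"{n}0.npz",**d)
    print(n,np.round(d["mtx"],1).tolist(),np.round(d["world_from_camera"],3).tolist())
E
```

```text
pics
{'t': np.float64(0.0), 'joint_positions': array([-1.438,  0.427,  0.074,  1.607, -0.034,  1.111, -0.067]), 'qd': array([-0.   ,  0.001,  0.002, -0.001, -0.001, -0.001,  0.   ]), 'effort': array([-1.0000e-03, -9.4982e+01,  3.7600e+00, -4.6350e+01,  1.9000e-02,
        1.0000e-02,  0.0000e+00]), 'eef_pos': array([0.188, 0.648, 0.25 ]), 'tcp_rot': array([ 0.14 ,  0.99 , -0.001, -0.   ]), 'contact_force': array([-0.277, -0.006,  0.054]), 'wrist_torque': array([ 0.015,  0.042, -0.038]), 'grip_width': np.float64(0.998)} 0.019
scene [[497.3, 0.0, 256.1], [0.0, 497.3, 190.5], [0.0, 0.0, 1.0]] [[-0.448, -0.595, 0.667, 1.474], [0.894, -0.31, 0.325, 0.417], [0.013, 0.742, 0.67, 1.05], [0.0, 0.0, 0.0, 1.0]]
side [[492.8, 0.0, 254.6], [0.0, 492.8, 194.4], [0.0, 0.0, 1.0]] [[0.924, 0.272, -0.269, 0.17], [-0.382, 0.69, -0.615, -0.878], [0.019, 0.671, 0.741, 1.205], [0.0, 0.0, 0.0, 1.0]]
wrist [[302.6, 0.0, 249.3], [0.0, 302.6, 185.4], [0.0, 0.0, 1.0]] [[0.278, -0.926, -0.256, 0.123], [0.961, 0.267, 0.076, 0.666], [-0.002, -0.267, 0.964, 0.372], [0.0, 0.0, 0.0, 1.0]]
```

View pics/scene0.png

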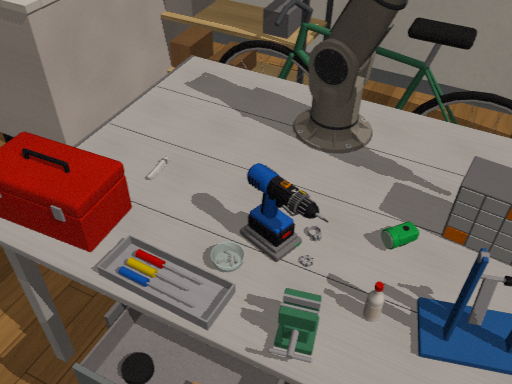

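View pics/side0.png

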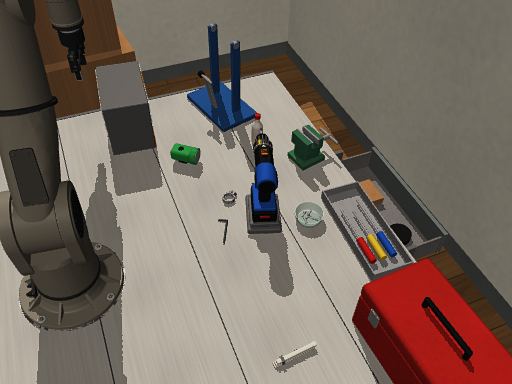

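View pics/wrist0.png

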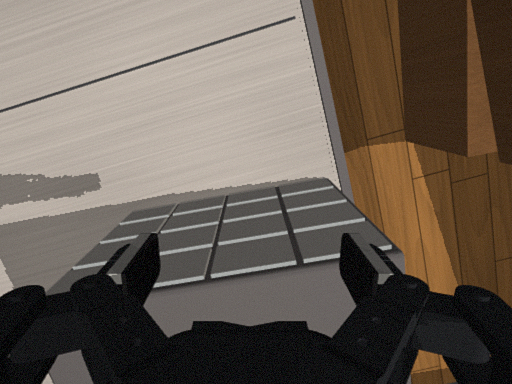

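The scene camera shows the driver at about (280,205) with its chuck to the lower right at (320,215). The side camera sees it from behind at (264,180). I'll zoom in and measure.

```bash
cat > h.py <<'E'
import numpy as np,cv2
def load(n): return dict(np.load(n))
def pt(d,u,v,z=None):
    """pixel -> world by depth"""
    K=d["mtx"];T=d["world_from_camera"]
    r=z if z is not None else d["range_z"][int(round(v)),int(round(u))]
    p=np.array([(u-K[0,2])/K[0,0]*r,-(v-K[1,2])/K[1,1]*r,-r,1]); return (T@p)[:3]
def cloud(d):
    K=d["mtx"];T=d["world_from_camera"];r=d["range_z"]
    v,u=np.mgrid[:r.shape[0],:r.shape[1]]
    P=np.stack([(u-K[0,2])/K[0,0]*r,-(v-K[1,2])/K[1,1]*r,-r,np.ones_like(r)],-1)@T.T
    return P[...,:3]
def proj(d,p):
    T=np.linalg.inv(d["world_from_camera"]);q=T@np.append(p,1);K=d["mtx"]
    return np.array([K[0,0]*q[0]/-q[2]+K[0,2],K[1,1]*-q[1]/-q[2]+K[1,2]])
def ray(d,u,v,h):
    T=d["world_from_camera"];K=d["mtx"];o=T[:3,3]
    r=T[:3,:3]@np.array([(u-K[0,2])/K[0,0],-(v-K[1,2])/K[1,1],-1]);return o+r*(h-o[2])/r[2]
E
python3 - <<'E'
from h import *
d=load("scene0.npz");f=d["frame"][:,:,::-1]
cv2.imwrite("pics/sc_crop.png",cv2.resize(f[150:265,230:340],None,fx=5,fy=5,interpolation=cv2.INTER_CUBIC))
s=load("side0.npz");g=s["frame"][:,:,::-1]
cv2.imwrite("pics/si_crop.png",cv2.resize(g[105:235,225:295],None,fx=4.5,fy=4.5,interpolation=cv2.INTER_CUBIC))
for n,dd in(("scene",d),("side",s)):
    P=cloud(dd);hsv=cv2.cvtColor(dd["frame"],cv2.COLOR_RGB2HSV)
    def st(nm,m):
        m&=dd["range_z"]>0
        if m.sum(): 
            ys,xs=np.nonzero(m);print(n,nm,m.sum(),"px",xs.mean().round(1),ys.mean().round(1),xs.min(),xs.max(),ys.min(),ys.max(),P[m].mean(0).round(4),P[m].min(0).round(3),P[m].max(0).round(3))
    inb=(P[...,0]>.4)&(P[...,0]<1.1)&(abs(P[...,1])<.5)
    st("orange",inb&(hsv[...,0]>4)&(hsv[...,0]<20)&(hsv[...,1]>170)&(hsv[...,2]>120)&(P[...,2]>.2)&(P[...,2]<.3))
    st("yellow",inb&(hsv[...,0]>21)&(hsv[...,0]<35)&(hsv[...,1]>130)&(hsv[...,2]>100)&(P[...,2]>.15)&(P[...,2]<.3))
    st("blue",inb&(hsv[...,0]>100)&(hsv[...,0]<125)&(hsv[...,1]>150)&(P[...,2]>.22)&(P[...,2]<.3))
    st("high",inb&(P[...,2]>.17)&(P[...,2]<.3))
    m=inb&(P[...,2]>.17)&(P[...,2]<.26)
    n_,l,stt,c=cv2.connectedComponentsWithStats(m.astype(np.uint8))
    for i in range(1,n_):
        if stt[i,4]>30: print(stt[i],P[l==i].min(0).round(3),P[l==i].max(0).round(3))
E
```

```text
scene orange 22 px 286.5 185.0 281 290 183 187 [0.6128 0.081  0.2371] [0.604 0.067 0.232] [0.62  0.088 0.241]
scene yellow 13 px 302.0 191.7 298 305 190 194 [0.6134 0.123  0.2328] [0.607 0.111 0.23 ] [0.618 0.132 0.235]
scene blue 340 px 262.3 173.2 249 283 163 195 [0.5931 0.0047 0.2307] [ 0.563 -0.036  0.22 ] [0.636 0.083 0.238]
scene high 4248 px 166.1 184.6 38 328 152 222 [ 0.7146 -0.2212  0.1966] [ 0.55 -0.5   0.17] [0.878 0.208 0.241]
[  38  152   85   58 2452] [ 0.671 -0.5    0.17 ] [ 0.878 -0.373  0.214]
[ 247  163   82   60 1794] [ 0.55 -0.04  0.17] [0.658 0.208 0.241]
side orange 16 px 263.8 152.4 261 267 149 154 [0.6079 0.0647 0.2376] [0.599 0.057 0.233] [0.617 0.079 0.242]
side yellow 16 px 259.0 141.8 258 260 139 144 [0.6152 0.1173 0.2321] [0.61  0.103 0.226] [0.623 0.136 0.237]
side blue 360 px 265.4 172.1 255 276 138 183 [ 0.5837 -0.0038  0.231 ] [ 0.552 -0.044  0.22 ] [0.649 0.135 0.241]
side high 4351 px 370.5 256.5 253 457 128 322 [ 0.7238 -0.3217  0.192 ] [ 0.547 -0.5    0.17 ] [0.879 0.199 0.243]
[ 253  128   25   66 1135] [ 0.547 -0.047  0.181] [0.657 0.199 0.243]
[ 363  258   95   65 3216] [ 0.671 -0.5    0.17 ] [ 0.879 -0.385  0.214]
```

View pics/sc_crop.png

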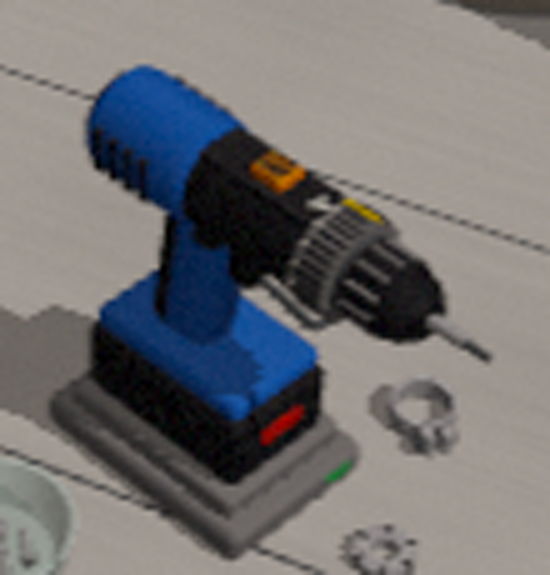

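View pics/si_crop.png

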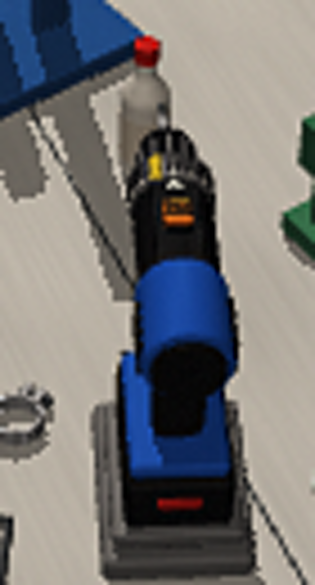

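Run:
```python
from h import *
from scipy.optimize import least_squares
S=[load("scene0.npz"),load("side0.npz")]
tips=[(328,221),(261.2,128.5)]
for d,t in zip(S,tips): print("tip",ray(d,*t,.205).round(4))
allP=[]
for d in S:
    P=cloud(d); hsv=cv2.cvtColor(d["frame"],cv2.COLOR_RGB2HSV)
    m=(d["range_z"]>0)&(P[...,0]>.5)&(P[...,0]<.7)&(P[...,1]>-.06)&(P[...,1]<.25)&(P[...,2]>.19)&(P[...,2]<.25)
    m=cv2.erode(m.astype(np.uint8),np.ones((2,2)))>0
    allP.append(P[m])
    o=(hsv[...,0]>4)&(hsv[...,0]<20)&(hsv[...,1]>170)&(hsv[...,2]>150)&(P[...,2]>.2)&m
    ys,xs=np.nonzero(o);print("slide",ray(d,xs.mean(),ys.mean(),.237).round(4))
    hs=P[m&(hsv[...,0]>100)&(hsv[...,0]<125)&(hsv[...,1]>150)&(P[...,2]>.205)]
    # housing: cylinder radius 31, axis z=.205
    def res(p):
        x0,a=p; n=np.array([-np.sin(a),np.cos(a)])
        y=(hs[:,:2]-[x0,0])@n
        return np.hypot(y,hs[:,2]-.205)-.031
    r=least_squares(res,[.59,1.2],loss="soft_l1",f_scale=.002)
    print("housing",r.x, "yaw deg",np.degrees(r.x[1]),np.abs(r.fun).mean(),len(hs))
    a=r.x[1];u=np.array([np.cos(a),np.sin(a)]);s=(P[m][:,:2]-[r.x[0],0])@u
    print("s range",np.percentile(s,[0,.5,99.5,100]).round(4))
```

```text
tip [0.6515 0.2082 0.205 ]
tip [0.658  0.1997 0.205 ]
slide [0.6117 0.0832 0.237 ]
housing [0.58016538 1.25751916] yaw deg 72.05054041021756 0.0016567810016059495 426
s range [-0.0265 -0.0241  0.2037  0.221 ]
slide [0.6082 0.064  0.237 ]
housing [0.58604995 1.27252823] yaw deg 72.91049674691652 0.0019490037226251296 391
s range [-0.0453 -0.0437  0.1632  0.1997]
```

>>> apply_moves([
  [[0,0,-4,0,0,0,0.5],[0,0,-4,0,0,0,0],[0,0,-4,0,0,0,0],[-3.5,-3,0,0,0,0,0],[-3.5,-3,0,0,0,0,0],[-3.5,-3,0,0,0,0,0],[-3.5,-3,0,0,0,0,0],[-3.5,-3,0,0,0,0,0],[-3.5,-3,0,0,0,0,0],[-3.5,-3,0,0,0,0,0]],
], grip_force=40)

```text
t: 1.15
eef_pos: [0.3653, 0.3766, 0.3703]
tcp_rot: [0.14, 0.99, 0.0, -0.0]
contact_force: [0.9, 0.4, -0.2]
grip_width: 0.001
```

>>> apply_moves([
  [[-3.5,-3,0,0,0,0,0],[-3.5,-3,0,0,0,0,0],[-3.5,-3,0,0,0,0,0],[-3.5,-3,0,0,0,0,0],[-3.5,-3,0,0,0,0,0],[-3.5,-3,0,0,0,0,0],[-3.5,-3,0,0,0,0,0],[-3.5,-3,0,0,0,0,0],[-3.5,-3,0,0,0,0,0],[0,0,0,0,0,8,0]],
])

```text
t: 2.15
eef_pos: [0.5938, 0.0251, 0.3702]
tcp_rot: [0.211, 0.978, -0.001, 0.001]
contact_force: [-1.1, 0.4, 0.2]
grip_width: 0.001
```

>>> apply_moves([
  [[0,0,0,0,0,8.4,0],[0,0,0,0,0,8.4,0],[0,0,0,0,0,8.4,0],[0,0,0,0,0,8.4,0],[0,0,0,0,0,8.4,0],[0,0,0,0,0,8.4,0],[0,0,0,0,0,8.4,0],[0,0,0,0,0,8.4,0],[0,0,0,0,0,8.4,0],[0,0,0,0,0,7.8,0]],
])

```text
t: 3.15
eef_pos: [0.592, 0.0316, 0.3701]
tcp_rot: [0.808, 0.589, -0.0, -0.0]
contact_force: [0.4, 0.2, 0.1]
grip_width: -0.001
```

Run:
```python
from plant import telemetry, cams, env
from h import *
d=cams.get_image("wrist"); np.savez("w1.npz",**d); cv2.imwrite("pics/w1.png",cv2.resize(d["frame"][:,:,::-1],None,fx=1.5,fy=1.5,interpolation=cv2.INTER_CUBIC))
o=telemetry.get_obs();print(o["eef_pos"],o["tcp_rot"],o["contact_force"],np.round(d["world_from_camera"],3).tolist())
```

```text
[0.59198734 0.03160329 0.37008376] [ 8.10982017e-01  5.85071028e-01 -2.30706599e-04 -8.51288229e-05] [-0.04119119 -0.86904934  0.54162991] [[0.952, 0.295, 0.084, 0.613], [-0.307, 0.917, 0.256, 0.096], [-0.002, -0.269, 0.963, 0.493], [0.0, 0.0, 0.0, 1.0]]
```

View pics/w1.png

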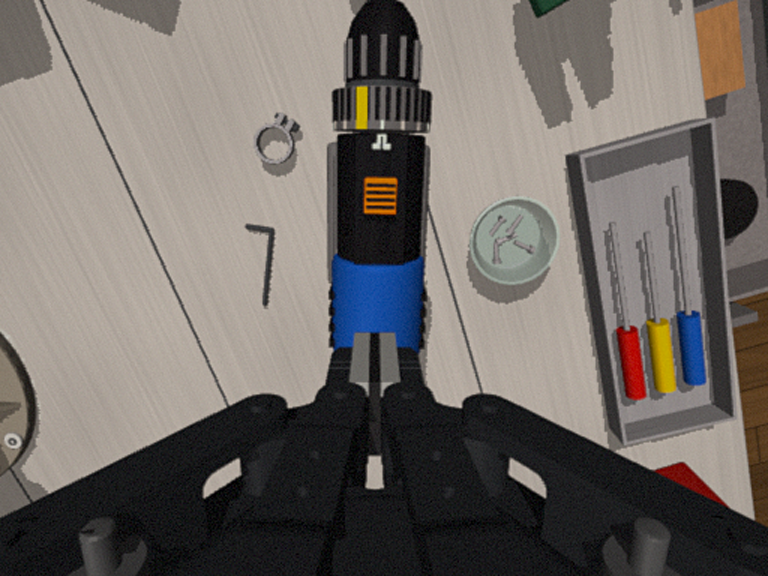

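The wrist view shows, at 1.5x scale, the slide at (381,196), the collar at (382,110), the yellow mark left of centre at (362,107) and the pointer at (382,142). The closed tips are at (375,345).

Run:
```python
from h import *
d=load("w1.npz");P=cloud(d);hsv=cv2.cvtColor(d["frame"],cv2.COLOR_RGB2HSV)
def rect(nm,m,h):
    c,_=cv2.findContours(m.astype(np.uint8),cv2.RETR_EXTERNAL,cv2.CHAIN_APPROX_NONE);c=max(c,key=cv2.contourArea)
    x,y,w,hh=cv2.boundingRect(c);r=cv2.minAreaRect(c);print(nm,"bb",x,y,w,hh,r)
    for q in [(x+(w-1)/2,y),(x+(w-1)/2,y+hh-1),(x,y+hh/2),(x+w-1,y+hh/2)]: print("   ",ray(d,*q,h).round(4))
    return x,y,w,hh
roi=np.zeros(P.shape[:2],bool);roi[40:240,210:300]=1
o=roi&(hsv[...,0]>4)&(hsv[...,0]<20)&(hsv[...,1]>150)&(hsv[...,2]>100)
o=cv2.morphologyEx(o.astype(np.uint8),cv2.MORPH_CLOSE,np.ones((5,5)))
rect("slide",o,.238)
rect("blue",roi&(hsv[...,0]>100)&(hsv[...,0]<125)&(hsv[...,1]>150),.236)
rect("yellow",roi&(hsv[...,0]>21)&(hsv[...,0]<35)&(hsv[...,1]>130)&(hsv[...,2]>100),.231)
# collar extents: depth points
m=roi&(P[...,2]>.196)&(P[...,2]<.25)
for v in range(50,240,8):
    u=np.nonzero(m[v])[0]
    if len(u): 
        c=(u.min()+u.max())/2; print(v,u.min(),u.max(),"axis",ray(d,c,v,.205).round(4),"topz",P[v,int(c)].round(4))
```

```text
slide bb 242 118 23 25 ((253.0, 130.0), (24.0, 22.0), 90.0)
    [0.6117 0.0818 0.238 ]
    [0.6057 0.063  0.238 ]
    [0.5999 0.0749 0.238 ]
    [0.6173 0.0693 0.238 ]
blue bb 221 169 61 66 ((251.0, 201.5), (65.0, 60.0), 90.0)
    [0.5969 0.041  0.236 ]
    [ 0.5782 -0.0174  0.236 ]
    [0.5621 0.0205 0.236 ]
    [0.6132 0.004  0.236 ]
yellow bb 237 57 8 29 ((240.5, 71.0), (28.0, 7.0), 90.0)
    [0.6166 0.1301 0.231 ]
    [0.6099 0.1098 0.231 ]
    [0.6105 0.1206 0.231 ]
    [0.6159 0.1189 0.231 ]
50 229 280 axis [0.6305 0.1352 0.205 ] topz [0.6289 0.1325 0.2255]
58 228 279 axis [0.6276 0.1293 0.205 ] topz [0.6259 0.1261 0.233 ]
66 222 287 axis [0.6265 0.1227 0.205 ] topz [0.6248 0.1202 0.2328]
74 222 287 axis [0.6245 0.1163 0.205 ] topz [0.623  0.1144 0.233 ]
82 222 286 axis [0.622 0.11  0.205] topz [0.6211 0.1085 0.2335]
90 225 281 axis [0.619  0.1037 0.205 ] topz [0.6185 0.1029 0.2319]
98 225 283 axis [0.6178 0.0968 0.205 ] topz [0.6174 0.0967 0.2317]
106 225 282 axis [0.6152 0.0902 0.205 ] topz [0.6146 0.0908 0.2294]
114 225 282 axis [0.613  0.0833 0.205 ] topz [0.6127 0.0846 0.2
[... 342 characters left out ...]
7]
162 225 280 axis [0.5984 0.0406 0.205 ] topz [0.5993 0.0456 0.2307]
170 223 280 axis [0.5951 0.0333 0.205 ] topz [0.5962 0.0388 0.2298]
178 221 282 axis [0.5926 0.0257 0.205 ] topz [0.5941 0.0323 0.2315]
186 221 282 axis [0.5901 0.0179 0.205 ] topz [0.5921 0.0261 0.2346]
194 219 283 axis [0.5871 0.0102 0.205 ] topz [0.5897 0.0187 0.2337]
202 220 282 axis [0.5846 0.0022 0.205 ] topz [0.5874 0.0115 0.2338]
210 219 283 axis [ 0.582  -0.0059  0.205 ] topz [0.5852 0.0047 0.235 ]
218 219 283 axis [ 0.5793 -0.0142  0.205 ] topz [ 0.5828 -0.0028  0.2346]
226 220 282 axis [ 0.5766 -0.0225  0.205 ] topz [0.5966 0.0416 0.3611]
234 277 279 axis [ 0.6005 -0.0396  0.205 ] topz [ 0.6011 -0.0331  0.2188]
```

>>> apply_moves([
  [[1.9,0.3,0,0,0,0,0],[0,0,4,0,0,0,0],[0,0,4,0,0,0,0],[0,0,2,0,0,0,0],[0,0,1,0,0,0,0],[0,0,0.3,0,0,0,0],[0,0,0,0,0,0,0],[0,0,0,0,0,0,0]],
])

```text
t: 4.0
eef_pos: [0.6013, 0.0488, 0.2584]
tcp_rot: [0.807, 0.591, 0.001, 0.0]
contact_force: [0.4, 0.3, -0.1]
grip_width: -0.002
```

```bash
cat > look.py <<'E'
import sys
from plant import telemetry, cams, env
from h import *
tag=sys.argv[1]
o=telemetry.get_obs();print({k:np.round(o[k],4) for k in("t","eef_pos","tcp_rot","contact_force","wrist_torque")})
ims=[]
for n,(a,b,c,e) in {"wrist":(100,384,100,412),"side":(105,205,205,315),"scene":(130,230,230,340)}.items():
    if len(sys.argv)>2 and n not in sys.argv[2]: continue
    d=cams.get_image(n); np.savez(f"{n}_{tag}.npz",**d)
    f=d["frame"][:,:,::-1]; f=f if n=="wrist" else f[a:b,c:e]
    ims.append(cv2.resize(f,(int(f.shape[1]*384/f.shape[0]) if n!="wrist" else 512,384),interpolation=cv2.INTER_CUBIC))
im=np.hstack(ims); s=min(1,800/im.shape[1]); cv2.imwrite(f"pics/{tag}.png",cv2.resize(im,None,fx=s,fy=s,interpolation=cv2.INTER_AREA))
E
python3 look.py a1 wrist,side
```

```text
{'t': np.float64(4.0), 'eef_pos': array([0.6013, 0.0488, 0.2584]), 'tcp_rot': array([8.065e-01, 5.912e-01, 7.000e-04, 2.000e-04]), 'contact_force': array([ 0.3702,  0.3288, -0.1203]), 'wrist_torque': array([ 0.0092,  0.0186, -0.0098])}
```

View pics/a1.png

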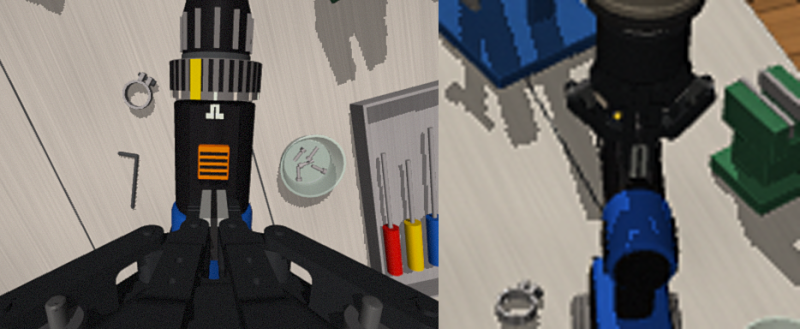

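In the wrist view the tips, at (213,195), are just behind the orange slide at (213,162) and in line with it. Next I lower the hand slowly.

>>> apply_moves([
  [[0,0,0.2,0,0,0,0],[0,0,0.1,0,0,0,0],[0,0,0,0,0,0,0]],
])

```text
t: 4.4
eef_pos: [0.6006, 0.0488, 0.2542]
tcp_rot: [0.807, 0.591, -0.0, -0.0]
contact_force: [-0.0, 1.0, 0.6]
grip_width: 0.001
```

>>> apply_moves([
  [[0,0,0.1,0,0,0,0],[0,0,0,0,0,0,0]],
])

```text
t: 4.6
eef_pos: [0.6007, 0.0487, 0.2532]
tcp_rot: [0.807, 0.591, -0.0, -0.0]
contact_force: [0.5, -0.1, -0.4]
grip_width: 0.001
```

>>> apply_moves([
  [[0.3,0,0.05,0,0,0,0],[0.3,0,0,0,0,0,0],[0.3,0,0,0,0,0,0],[0,0,0,0,0,0,0]],
])

```text
t: 5.0
eef_pos: [0.6036, 0.0577, 0.2528]
tcp_rot: [0.807, 0.591, -0.0, 0.0]
contact_force: [-0.0, -0.3, -0.6]
grip_width: -0.001
```

```bash
python3 look.py a2 wrist,side
```

```text
{'t': np.float64(5.0), 'eef_pos': array([0.6036, 0.0577, 0.2528]), 'tcp_rot': array([ 8.066e-01,  5.912e-01, -0.000e+00,  1.000e-04]), 'contact_force': array([-0.0208, -0.2505, -0.6386]), 'wrist_torque': array([-0.0662,  0.0036, -0.0287])}
```

View pics/a2.png

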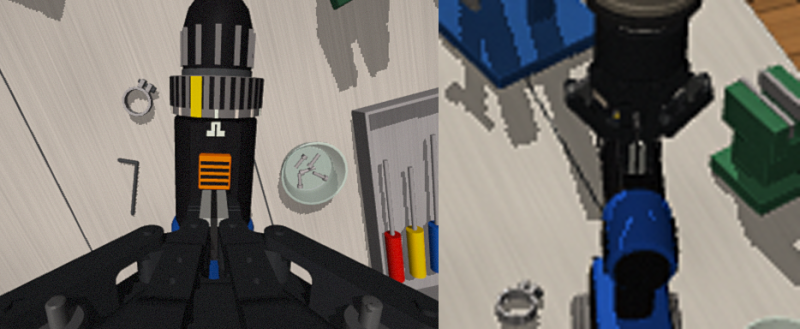

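>>> apply_moves([
  [[0.3,0,0,0,0,0,0],[0.3,0,0,0,0,0,0],[0,0,0,0,0,0,0]],
])

```text
t: 5.4
eef_pos: [0.6051, 0.0624, 0.2528]
tcp_rot: [0.807, 0.591, -0.001, 0.0]
contact_force: [-1.9, -5.6, 0.8]
grip_width: -0.004
```

```bash
cat > slide.py <<'E'
import sys
from h import *
for n in sys.argv[1:]:
    d=load(n);hsv=cv2.cvtColor(d["frame"],cv2.COLOR_RGB2HSV)
    roi=np.zeros(hsv.shape[:2],bool);roi[20:260,190:310]=1
    def c(m,k=5):
        m=cv2.morphologyEx((m&roi).astype(np.uint8),cv2.MORPH_CLOSE,np.ones((k,k)))
        cs,_=cv2.findContours(m,cv2.RETR_EXTERNAL,cv2.CHAIN_APPROX_NONE)
        return cv2.boundingRect(max(cs,key=cv2.contourArea))
    o=c((hsv[...,0]>4)&(hsv[...,0]<20)&(hsv[...,1]>150)&(hsv[...,2]>100))
    y=c((hsv[...,0]>21)&(hsv[...,0]<35)&(hsv[...,1]>130)&(hsv[...,2]>100))
    w=c((hsv[...,1]<40)&(hsv[...,2]>190)&(np.arange(512)>225)&(np.arange(512)<275))
    mid=lambda b:(b[0]+(b[2]-1)/2,b[1]+(b[3]-1)/2)
    f=ray(d,mid(o)[0],o[1],.238);mk=ray(d,*mid(y),.2325)
    print(n,"orange",o,"front",f.round(4),"mid",ray(d,*mid(o),.238).round(4),"yellow",y,mk.round(4),"ptr",w,ray(d,*mid(w),.231).round(4))
E
python3 look.py a3 wrist; python3 slide.py w1.npz wrist_a1.npz wrist_a2.npz wrist_a3.npz
```

```text
{'t': np.float64(5.4), 'eef_pos': array([0.6051, 0.0624, 0.2528]), 'tcp_rot': array([ 8.069e-01,  5.907e-01, -6.000e-04,  3.000e-04]), 'contact_force': array([-1.9383, -5.6272,  0.8204]), 'wrist_torque': array([-1.15  ,  0.4105,  0.0474])}
w1.npz orange (242, 118, 23, 25) front [0.6117 0.0818 0.238 ] mid [0.6087 0.0725 0.238 ] yellow (237, 57, 8, 29) [0.6133 0.12   0.2325] ptr (249, 81, 11, 18) [0.6194 0.1031 0.231 ]
wrist_a1.npz orange (231, 168, 37, 42) front [0.6126 0.0833 0.238 ] mid [0.6095 0.0734 0.238 ] yellow (222, 69, 13, 48) [0.6137 0.1196 0.2325] ptr (241, 122, 20, 17) [0.6186 0.0997 0.231 ]
wrist_a2.npz orange (231, 179, 39, 42) front [0.6141 0.0882 0.238 ] mid [0.6111 0.0785 0.238 ] yellow (222, 89, 14, 48) [0.6137 0.1199 0.2325] ptr (242, 143, 20, 16) [0.6185 0.0997 0.231 ]
wrist_a3.npz orange (232, 179, 38, 43) front [0.6159 0.0928 0.238 ] mid [0.6127 0.0829 0.238 ] yellow (222, 100, 14, 48) [0.6137 0.1198 0.2325] ptr (242, 153, 20, 16) [0.6186 0.0997 0.231 ]
```

View pics/a3.png

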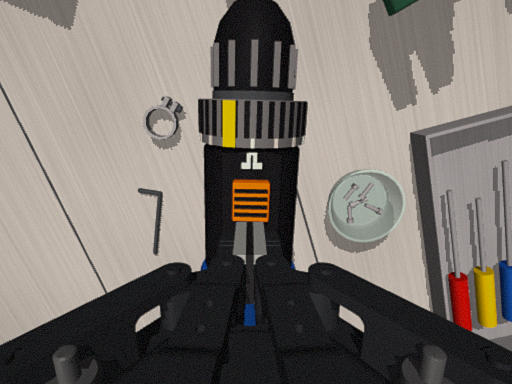

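The slide has moved 10.0 mm, from y=0.0734 to y=0.0829 along the driver's x. The force rose to 6 N, so it is against its stop. Next I back off, lift, and go above the collar on its +y side.

>>> apply_moves([
  [[-0.5,0,0,0,0,0,0],[0,0,-2,0,0,0,0],[0,0,-2,0,0,0,0],[3,-0.2,0,0,0,0,0],[3.25,-0.25,0,0,0,0,0],[0,0,2,0,0,0,0],[0,0,1,0,0,0,0],[0,0,0.4,0,0,0,0],[0,0,0,0,0,0,0]],
])

```text
t: 6.35
eef_pos: [0.6181, 0.1183, 0.2586]
tcp_rot: [0.807, 0.59, -0.0, -0.0]
contact_force: [0.3, -0.5, 0.7]
grip_width: 0.001
```

```bash
python3 look.py a4 wrist,side,scene
```

```text
{'t': np.float64(6.35), 'eef_pos': array([0.6181, 0.1183, 0.2586]), 'tcp_rot': array([ 8.071e-01,  5.904e-01, -4.000e-04, -0.000e+00]), 'contact_force': array([ 0.2562, -0.4999,  0.7228]), 'wrist_torque': array([-0.0041, -0.0223,  0.0143])}
```

View pics/a4.png

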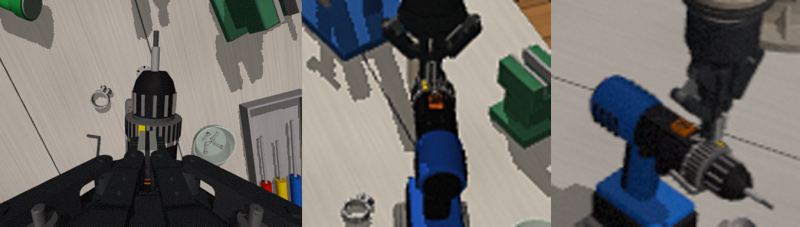

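The tips now stand above the collar's +y half, next to the yellow mark, with the slide well behind them. I'll lower the hand in small steps until it touches.

>>> apply_moves([
  [[0,0,0.2,0,0,0,0],[0,0,0.15,0,0,0,0],[0,0,0,0,0,0,0]],
])

```text
t: 6.8
eef_pos: [0.6182, 0.1192, 0.2552]
tcp_rot: [0.807, 0.591, -0.0, -0.0]
contact_force: [0.5, -0.1, 0.3]
grip_width: -0.002
```

>>> apply_moves([
  [[0,0,0.1,0,0,0,0],[0,0,0,0,0,0,0]],
])

```text
t: 7.0
eef_pos: [0.6182, 0.1192, 0.2542]
tcp_rot: [0.807, 0.591, -0.0, 0.0]
contact_force: [0.3, -0.4, -0.2]
grip_width: 0.005
```

>>> apply_moves([
  [[0,0,0.1,0,0,0,0],[0,0,0,0,0,0,0]],
])

```text
t: 7.2
eef_pos: [0.6183, 0.1193, 0.2532]
tcp_rot: [0.807, 0.591, -0.0, 0.0]
contact_force: [-0.6, 0.6, 0.1]
grip_width: -0.002
```

>>> apply_moves([
  [[0,0,0.1,0,0,0,0],[0,0,0,0,0,0,0]],
])

```text
t: 7.4
eef_pos: [0.6188, 0.1191, 0.253]
tcp_rot: [0.807, 0.591, 0.001, 0.0]
contact_force: [-0.9, -1.1, 6.5]
grip_width: -0.001
```

>>> apply_moves([
  [[0,0,0.1,0,0,0,0],[0,0,0,0,0,0,0]],
])

```text
t: 7.6
eef_pos: [0.6193, 0.1189, 0.2528]
tcp_rot: [0.807, 0.591, 0.001, 0.001]
contact_force: [-1.5, -1.0, 14.5]
grip_width: -0.001
```

Contact: 14.5 N at TCP z=0.253, as expected. Next I roll towards tool +y, which is the driver's -y.

>>> apply_moves([
  [[0,0.15,-0.02,0,0,0,0],[0,0.15,0,0,0,0,0],[0,0.15,0,0,0,0,0],[0,0,0,0,0,0,0]],
])

```text
t: 8.0
eef_pos: [0.6237, 0.1174, 0.2529]
tcp_rot: [0.807, 0.591, 0.001, 0.001]
contact_force: [-0.1, -1.2, 14.8]
grip_width: 0.004
```

```bash
python3 look.py a5 wrist,scene
python3 - <<'E'
from h import *
for t in("a4","a5"):
    f=load(f"wrist_{t}.npz")["frame"][:,:,::-1]; cv2.imwrite(f"pics/{t}c.png",cv2.resize(f[150:330,180:330],None,fx=3,fy=3,interpolation=cv2.INTER_CUBIC))
a=np.hstack([cv2.imread("pics/a4c.png"),cv2.imread("pics/a5c.png")]);cv2.imwrite("pics/a45.png",cv2.resize(a,(800,480)))
E
```

```text
{'t': np.float64(8.0), 'eef_pos': array([0.6237, 0.1174, 0.2529]), 'tcp_rot': array([8.068e-01, 5.908e-01, 1.200e-03, 6.000e-04]), 'contact_force': array([-0.0996, -1.1898, 14.8492]), 'wrist_torque': array([-0.3906,  0.0262,  0.0227])}
```

View pics/a45.png

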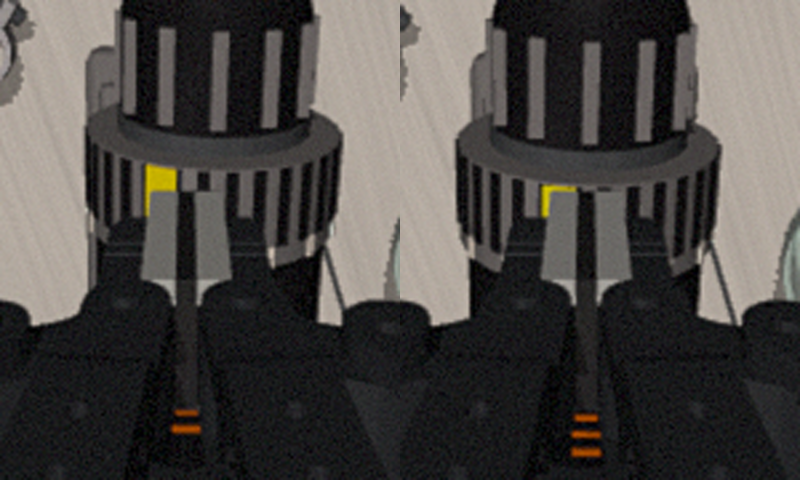

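The mark moved from 53 px to 30 px left of the collar's centre (crop pixels), so the collar follows the finger without slipping. I'll continue.

>>> apply_moves([
  [[0,0.15,0,0,0,0,0],[0,0.15,0,0,0,0,0],[0,0.15,0,0,0,0,0],[0,0,0,0,0,0,0]],
])

```text
t: 8.5
eef_pos: [0.6281, 0.1159, 0.2529]
tcp_rot: [0.807, 0.591, 0.001, 0.001]
contact_force: [0.8, -2.6, 15.1]
grip_width: 0.001
```

```bash
python3 look.py a6 wrist
python3 - <<'E'
from h import *
f=load(f"wrist_a6.npz")["frame"][:,:,::-1]; cv2.imwrite(f"pics/a6c.png",cv2.resize(f[150:330,180:330],None,fx=3,fy=3,interpolation=cv2.INTER_CUBIC))
E
```

```text
{'t': np.float64(8.5), 'eef_pos': array([0.6281, 0.1159, 0.2529]), 'tcp_rot': array([8.069e-01, 5.907e-01, 1.200e-03, 7.000e-04]), 'contact_force': array([ 0.8048, -2.5507, 15.1172]), 'wrist_torque': array([-0.439 , -0.0254,  0.0011])}
```

View pics/a6c.png

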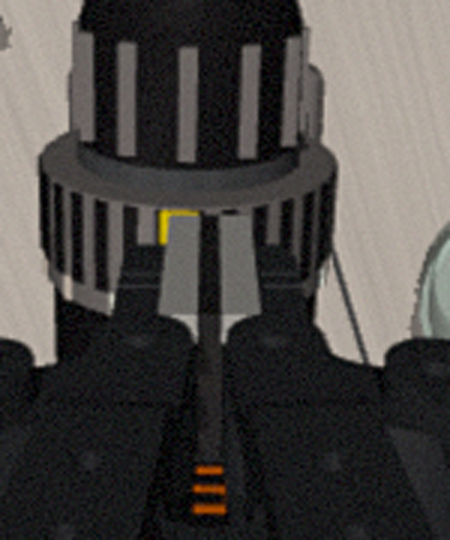

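The mark at (180,225) is nearly at the collar's centre, x≈188, which is about -0.05 rad and well past halfway. I lift straight up and let it snap.

>>> apply_moves([
  [[0,0,-0.5,0,0,0,0],[0,0,-2,0,0,0,0],[0,0,-4,0,0,0,0],[-3,0,-4,0,0,0,0],[-4,0,-2,0,0,0,0],[-3,0,0,0,0,0,0],[0,0,0,0,0,0,0],[0,0,0,0,0,0,0]],
])

```text
t: 9.35
eef_pos: [0.5965, 0.0209, 0.3767]
tcp_rot: [0.807, 0.591, 0.0, -0.0]
contact_force: [-0.1, 1.0, -0.4]
grip_width: 0.0
```

```bash
python3 look.py a7 wrist,side,scene; python3 slide.py w1.npz wrist_a7.npz;  python3 - <<'E'
from h import *
d=load("wrist_a7.npz");f=d["frame"][:,:,::-1]; cv2.imwrite(f"pics/a7c.png",cv2.resize(f[20:200,180:330],None,fx=3,fy=3,interpolation=cv2.INTER_CUBIC))
P=cloud(d);m=(P[...,2]>.196)&(P[...,2]<.25)
for v in range(50,110,6):
    u=[i for i in np.nonzero(m[v])[0] if 200<i<310]
    if u: print(v,min(u),max(u),P[v,(min(u)+max(u))//2].round(3))
# other objects moved? compare scene depth-free colour diff on table
a=load("scene0.npz")["frame"].astype(int);b=load("scene_a7.npz")["frame"].astype(int)
cv2.imwrite("pics/diff.png",np.clip(abs(a-b).max(-1)*3,0,255).astype(np.uint8))
E
```

```text
{'t': np.float64(9.35), 'eef_pos': array([0.5965, 0.0209, 0.3767]), 'tcp_rot': array([ 8.070e-01,  5.906e-01,  3.000e-04, -3.000e-04]), 'contact_force': array([-0.0818,  1.0086, -0.4476]), 'wrist_torque': array([ 0.0913, -0.026 ,  0.0396])}
w1.npz orange (242, 118, 23, 25) front [0.6117 0.0818 0.238 ] mid [0.6087 0.0725 0.238 ] yellow (237, 57, 8, 29) [0.6133 0.12   0.2325] ptr (249, 81, 11, 18) [0.6194 0.1031 0.231 ]
wrist_a7.npz orange (234, 95, 22, 25) front [0.6149 0.0909 0.238 ] mid [0.6119 0.0818 0.238 ] yellow (242, 47, 9, 29) [0.6242 0.1162 0.2325] ptr (240, 79, 11, 10) [0.618  0.0998 0.231 ]
50 215 275 [0.626 0.124 0.234]
56 214 279 [0.625 0.12  0.233]
62 214 278 [0.624 0.115 0.234]
68 214 278 [0.623 0.111 0.232]
74 214 278 [0.621 0.107 0.234]
80 218 271 [0.618 0.103 0.231]
86 217 274 [0.617 0.098 0.233]
92 217 274 [0.616 0.093 0.23 ]
98 217 274 [0.615 0.089 0.238]
104 217 274 [0.613 0.084 0.238]
```

View pics/a7c.png

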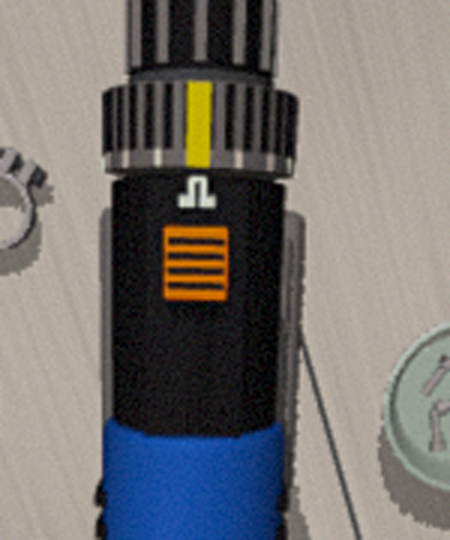

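View pics/a7.png

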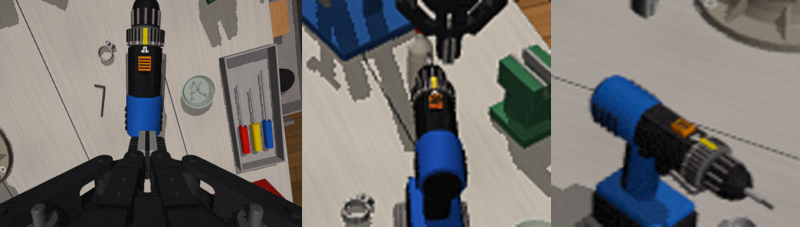

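View pics/diff.png

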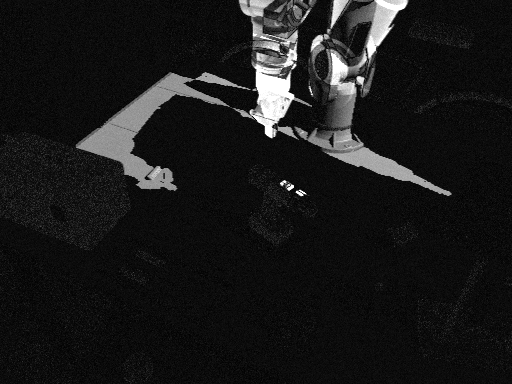

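The yellow mark at (199,125) is in line with the white pointer at (197,192). The slide measures 9.8 mm forward. In the difference picture only the arm, its shadow, the slide and the mark changed, and the hand is well clear, so I hand in.

```bash
python3 -c "
from plant import env; print(env.finish_job())"
```

```text
the job is handed in; nothing more can be done
None
```

The gear slide is forward at its stop, and the collar is one click on with its yellow mark in line with the white pointer. The job is handed in; handing in gives no verdict.

**What I did**
- **Gear slide:** I pushed it forward from behind with the shut fingertips until the force rose to about 6 N at the stop.
- **Collar:** I pressed on its top with about 15 N and rolled it by friction about 10 mm towards the driver's -y. I then lifted straight off, so it snapped to the click.

**Last checks**
- **Slide travel:** the wrist camera measured 9.8 to 10.0 mm of 10.
- **Mark and pointer:** they line up within about 2 px in the 3x enlarged wrist view, and the mark lies over the collar's axis.
- **Other things on the table:** comparing scene pictures from before and after, only the arm, its shadow, the slide and the mark changed. The arm's shadow moved across the spot where the tire levers lie, so the comparison says less about them, but the hand never went near them.
- **Hand:** it finished clear, about 12 cm above the driver, with only sensor-noise force, after about 9.5 s of the 42 s allowed.

One early measurement disagreed: the first slide positions from the scene and side cameras were about 19 mm apart. I used the closer wrist camera view instead, and its later readings agreed with each other to about 2 mm on the slide and the mark.

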